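# Hold the eye loupe over the lens cell in the inspection nest

## Robot

A 6-joint arm with a two-finger parallel gripper is mounted at the origin on a cart in front of the work surface, level with it; the furniture and walls round the work are solid. World frame = base frame: x ahead of the robot, y to its left, z up, the work surface at z = 0. Lengths are in mm, angles in rad, forces in N, time in s.
With the tool pointing down it reaches from about 350 to 875 mm from the base axis. Payload 4.2 kg.
Tool frame: the origin (TCP) lies on the centre line of the jaws, within the pads' length; the fingertips stand 25 mm ahead of it and the grasp point (between the pads) lies 6 mm ahead of it; z points along the fingers, y is the direction in which the jaws open and shut (so a half turn about z gives the same grasp; the last joint's range is limited). The gripper opens to 85 mm and grips with 20 to 120 N. Pads are 22 mm wide; open, the fingers measure 114 mm over their backs; the gripper's body (76 mm by 85 mm) begins 54 mm behind the grasp point. The pads swing forward as they close: fully open they stand 13 mm farther back than shut.
Start: joints at [-0.913, 0.385, 0.008, 0, -1.194, -0.259], TCP at [242.709, -575.927, 256.312] pointing down, gripper open.
Joint ranges: [-3.14, 3.14], [-1.21, 2.06], [-1.07, 1.41], [-3.16, 2.05], [-2.99, -0.16], [-3.1, 3.1]. Speed limits (rad/s): [2.79, 2.79, 3.14, 3.14, 3.14, 3.14].

## Interface

Orientations are given as a unit quaternion [x, y, z, w].
In Python, from bench import arm gives the robot as it stands.
- The arm moves only by the tool drive_tool, never from a script. Its argument "plan" is a list of rows, each a list of 2 entries, a list of its own where there are three numbers: the shift along the tool's x, y, z in m, then the turn about the tool's z in degrees. A call has 1 to 12 rows; each row shifts and turns the commanded pose from where the row before left it, along the tool's axes as they then stand; what a row does not reach is not made up. A row lasts 1/8 s, in which the tool goes at most 62.5 mm and 10.7 degrees, less where a joint would pass 70% of its speed; a pose out of reach is approached as far as the arm can. A call with a gripper value outside its range is refused whole. "fingers" is the closure, from -1 (fully open) to 1 (shut), so that 0 is half open, set as the call begins (left out, the last holds). The fingers move at their own pace and stop on an object; the grip force is fixed at half the most. Time passes only in rows, so rows that do not move let the fingers close. It gives the time, the measured TCP pose, the force and the opening at its end, in the units of the state.
- arm.read_state(): the state, without advancing time (a new reading comes with each control period).
- arm.get_image(name): name is "side" or "top" or "wrist"; returns a dict with "image" (420x560x3 uint8, red, green, blue), "K" (3x3 intrinsics, pixels), "R" (3x3) and "t" (3): a world point X has camera coordinates R X + t. Camera axes: x right, y down, z forward; pixel columns grow to the right and rows downward; lengths in mm; the calibration is good to about 2 mm. The wrist camera is an equidistant fisheye: a pixel r from the principal point sees the ray r / f radians off the axis. A picture is of the moment at which its call begins. There is no depth.
- arm.job_done(): hands the job in, once; it reports no verdict.
The state is a dict: "clock": time; "joints": joint angles; "joint_vel": joint speeds; "joint_efforts": joint torques, N m; "position": TCP position; "ee_rot": TCP orientation; "contact_force": force on the tool from outside, world axes, zero at the start; "wrist_torque": the same for the moment, N m; "gripper_width": finger opening in mm.
Only numpy, scipy, OpenCV 4.12 (cv2) and the standard library are available. Lean on these libraries where they do the work, as an engineer would, in place of code of your own. Each camera call takes 0.05 s, during which the arm holds its last target.

## Task

Pick up the black eye loupe standing on the bench, lift it over the row of two parts bins and bring it to the strip inspection nest, over the one window that holds a round lens cell (the other two hold square packages). Finish still holding it there, at rest: upright, centred over the lens cell, its lower end about a centimetre above the nest's clamp frame. The loupe must never touch the nest or the parts in it, and the bins, the small carton and the eraser are to be left as they stand.

Things in the scene. Friction and masses are not known exactly. Their poses are not given: they have to be found in the camera images.
- loupe_center (a point): centre, half-way up, of the eye loupe: a loose matt black waisted round cup, 39 mm across, 31 mm tall, 40 g, standing upright on the bench. Its lower end is 15.5 mm below this point. It can be gripped across any diameter as a plain 39 mm cylinder (its solid outline; no need to find the waist). z is the loupe's own axis, up.
- loupe_foot (a point): centre of the loupe's lower end, 15.5 mm below its centre
- lens: the target: a round steel lens cell with a glass disc, 34 mm across, 4 mm thick, fixed in one of the nest's three windows (which one varies). Origin: centre of its underside, which is 8 mm below the clamp frame's upper face (its top is 4 mm below that face).
- chip_a: a square steel package, 30 x 30 x 4 mm, fixed in another window; origin at the centre of its underside; not the target
- chip_b: a second square package like it, in the remaining window; not the target
- jig: the strip inspection nest, 196 x 315 mm and 52 mm high at its highest, fixed to the bench; origin at the centre of its underside, x to its rear, y to its left. Its clamp frame is closed and does not move; the frame's upper face is 24 mm above the bench and its three windows, about 60 mm along y by 48 mm along x, lie in a row along y, centred at x = 8 mm and y = -55, 12 and 80 mm.
- knob_top (a point): top of the nest's black ball knob, 21 mm across, which stands on the clamp frame in front of its leftmost window, 52 mm above the bench; fingers that close along the nest's y keep clear of it when the loupe is over that window
- bin_near: blue open-front parts bin, 167 (x) x 109 (y) x 77 mm, loose, 0.18 kg, the nearer one of the row between loupe and nest; origin at the centre of its underside
- bin_far: yellow open-front parts bin of the same size, the farther one of the row; origin at the centre of its underside
- cots: small white and blue carton, 63 x 95 mm, 45 mm tall, loose bystander; origin at the centre of its underside
- eraser: eraser in a blue sleeve, 23 x 49 mm, 13 mm high, loose bystander; origin at the centre of its underside
Things that resemble listed ones, but are neither listed nor needed, are in the scene too. Of the things that look like the part that bears loupe_center, take the one that is farthest to the robot's right at the start.

How it is judged (in metres and radians):
On the way, in this order (a step that is already met when the one before it is completed fails the run):
1. the loupe is lifted off the bench in the fingers (height (world z) of loupe_foot above 0.03 m and contact force between the fingers and loupe above 1 N), for 0.05 s.
2. the loupe is carried over the row of bins, above their rims (((x of loupe_foot in the frame of bin_near between -0.13 and 0.13 m and y of loupe_foot in the frame of bin_near between -0.05 and 0.05 m and height (world z) of loupe_foot above 0.077 m) or (x of loupe_foot in the frame of bin_far between -0.13 and 0.13 m and y of loupe_foot in the frame of bin_far between -0.05 and 0.05 m and height (world z) of loupe_foot above 0.077 m))), for 0.02 s.
At the end, for the whole second after the job is handed in: Loupe in the fingers, at rest (under 20 mm/s), upright within 0.15 rad, within 10 mm of the lens cell's centre, its lower end 3 to 21 mm above the clamp frame (27 to 45 mm above the bench), touching neither nest nor parts; bins, carton and eraser within 15 mm of where they stood (horizontal distance between loupe_foot and lens below 0.01 m and height (world z) of loupe_foot between 0.027 and 0.045 m and angle between loupe_foot's own z axis and vertical below 0.15 rad and contact force between the fingers and loupe above 1 N and linear speed of loupe below 0.02 m/s and contact force between loupe and jig below 0.1 N and contact force between loupe and lens below 0.1 N and contact force between loupe and chip_a below 0.1 N and contact force between loupe and chip_b below 0.1 N and distance of each of bin_near, bin_far, cots, eraser from where it was at the start of the episode below 0.015 m); the arm keeps its last pose, push and grip.
It fails at once if the loupe touches the nest or a part in it (contact force between loupe and jig above 0.5 N or contact force between loupe and lens above 0.5 N or contact force between loupe and chip_a above 0.5 N or contact force between loupe and chip_b above 0.5 N).
It fails at once if a bin, the small carton or the eraser is shifted by more than 15 mm or tipped (distance of any of bin_near, bin_far, cots, eraser from where it was at the start of the episode above 0.015 m or angle between any of bin_near, bin_far, cots, eraser's own z axis and vertical above 0.3 rad).
It also fails if it takes over 34 s, if anything falls off the work surface, if the arm or the gripper's body presses on something with over 40 N, if the wrist force passes 120 N, or if a joint passes its speed limit or range.

## Working session

There is one attempt and no reset: what is moved stays moved. The work goes in short steps, Python scripts to look and compute and a tool call to move; the robot and the scene stay as the last step left them, time stands still between calls to the robot, and variables do not carry over. Pictures are saved under pics/ and viewed, and the job is handed in when it is done.

Besides the shell and the picture viewer there is one more tool, called after "Request:" as name(argument=value, ...) on one line, values as JSON. drive_tool: Moves the arm, as the interface text tells. Its arguments: {"type":"object","properties":{"plan":{"type":"array"},"fingers":{"type":"number"}},"required":["plan"]}

```bash
mkdir -p pics; ls
cat > h.py <<'E'
import numpy as np, cv2
from bench import arm
def save(n,name):
    d=arm.get_image(n); cv2.imwrite(f'pics/{name}.png',d['image'][:,:,::-1]); np.savez(f'pics/{name}.npz',**d); return d
def ray(d,u,v,fish=False):
    K,R,t=d['K'],d['R'],d['t']
    if fish:
        x=(u-K[0,2])/K[0,0]; y=(v-K[1,2])/K[1,1]; r=np.hypot(x,y); c=np.array([np.sin(r)*x/max(r,1e-9),np.sin(r)*y/max(r,1e-9),np.cos(r)])
    else: c=np.array([(u-K[0,2])/K[0,0],(v-K[1,2])/K[1,1],1])
    return -R.T@t, R.T@c
def atz(d,u,v,z,fish=False):
    o,r=ray(d,u,v,fish); return o+r*(z-o[2])/r[2]
def proj(d,X):
    c=d['R']@np.array(X,float)+d['t']; p=d['K']@c; return p[:2]/p[2]
E
python3 - <<'E'
from h import *
for n in ['side','top','wrist']:
    d=save(n,n+'0'); print(n,d['K'],-d['R'].T@d['t'],d['R'])
print(arm.read_state())
E
```

```text
pics
side [[394.87464939   0.         279.41177286]
 [  0.         394.87464939 215.74895998]
 [  0.           0.           1.        ]] [353.29143578 788.8529532  866.43285741] [[-0.97460324 -0.22376599  0.00879237]
 [-0.16213883  0.67801828 -0.71693947]
 [ 0.15446528 -0.70015712 -0.69707997]]
top [[488.17796982   0.         270.1864695 ]
 [  0.         488.17796982 212.22780802]
 [  0.           0.           1.        ]] [ 155.97811698  -41.09381799 1901.19095089] [[-0.01034528 -0.99994456  0.00196313]
 [-0.9793466   0.00973569 -0.20195409]
 [ 0.20192378 -0.00401185 -0.97939302]]
wrist [[325.1922621    0.         274.96402693]
 [  0.         325.1922621  207.01235675]
 [  0.           0.           1.        ]] [ 170.22336693 -605.31553039  372.00687212] [[-0.38737252  0.92191774  0.00319603]
 [ 0.87937863  0.36845298  0.30155534]
 [ 0.27683163  0.11962477 -0.95344332]]
{'clock': 0.15, 'joints': array([-9.13394714e-01,  3.85456981e-01,  6.97675697e-03, -3.54170774e-04,
       -1.19401183e+00, -2.58601794e-01]), 'joint_vel': array([ 0.00010527, -0.00177608,  0.00245381,  0.0017329 , -0.00059742,
       -0.00081458]), 'joint_efforts': array([ 1.72599659e-03, -3.92679369e+01,  1.88582164e+01,  4.18860510e+00,
       -3.43193882e-03,  5.77395156e-06]), 'position': array([ 242.57049489, -575.59583042,  255.44048461]), 'ee_rot': array([-1.98017091e-01,  9.80198187e-01,  8.33264883e-04, -2.27246082e-04]), 'contact_force': array([ 0.22078052, -0.42322262,  0.00626259]), 'wrist_torque': array([-0.01157531,  0.00789612,  0.02610467]), 'gripper_width': 85.57898422539657}
```

View pics/top0.png

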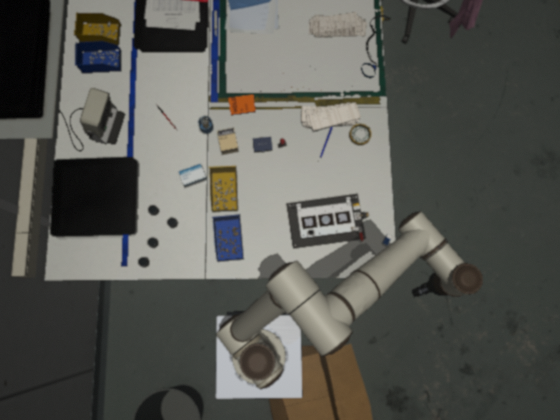

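View pics/side0.png

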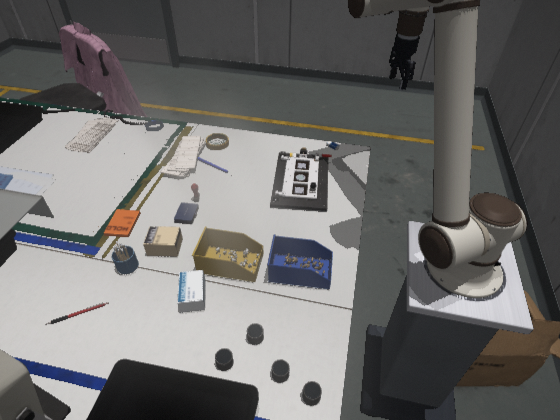

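View pics/wrist0.png

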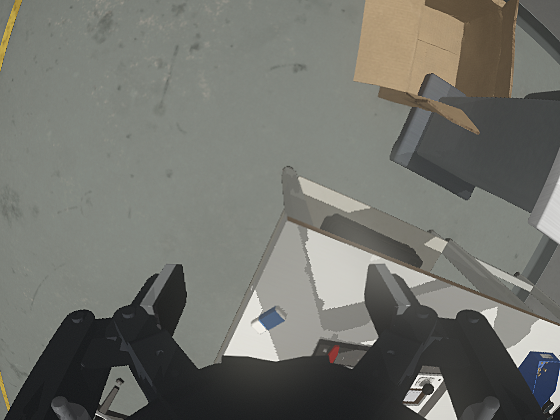

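Candidates for the loupe are four black cups. In top they sit at (153,210), (172,222), (152,242) and (144,262); in side at (223,358), (255,332), (280,370) and (312,392). In top, image right is −y (the robot's right), so my choice is (172,222), which is (255,332) in side. I'll check it in close crops.

Run:
```python
from h import *
T=dict(np.load('pics/top0.npz'));S=dict(np.load('pics/side0.npz'))
def crop(d,x0,y0,x1,y1,s): return cv2.resize(d['image'][y0:y1,x0:x1,::-1],None,fx=s,fy=s,interpolation=cv2.INTER_CUBIC)
a=crop(T,130,190,200,280,5);b=crop(S,200,310,330,410,4)
b=cv2.copyMakeBorder(b,0,max(0,a.shape[0]-b.shape[0]),0,0,cv2.BORDER_CONSTANT);a=cv2.resize(a,(int(a.shape[1]*b.shape[0]/a.shape[0]),b.shape[0]))
cv2.imwrite('pics/c1.png',cv2.resize(np.hstack([a,b]),None,fx=.9,fy=.9))
cv2.imwrite('pics/c2.png',crop(S,260,140,345,215,8))
cv2.imwrite('pics/c3.png',crop(T,280,185,370,255,8))
for n,p in dict(a=(153,210),b=(172,222),c=(152,242),d=(144,262)).items(): print(n,atz(T,*p,15.5).round())
for n,p in dict(a=(223,358),b=(255,332),c=(280,370),d=(312,392)).items(): print(n,atz(S,*p,15.5).round())
```

```text
a [558. 413.  16.]
b [509. 337.  16.]
c [431. 413.  16.]
d [353. 440.  16.]
a [563. 412.  16.]
b [510. 333.  16.]
c [431. 409.  16.]
d [355. 441.  16.]
```

View pics/c1.png

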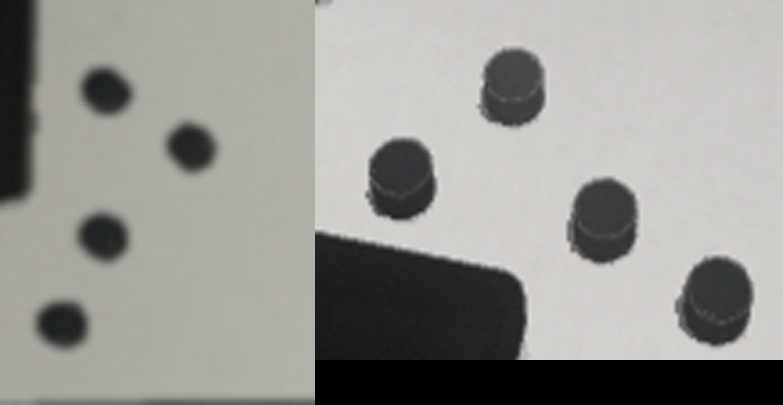

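View pics/c2.png

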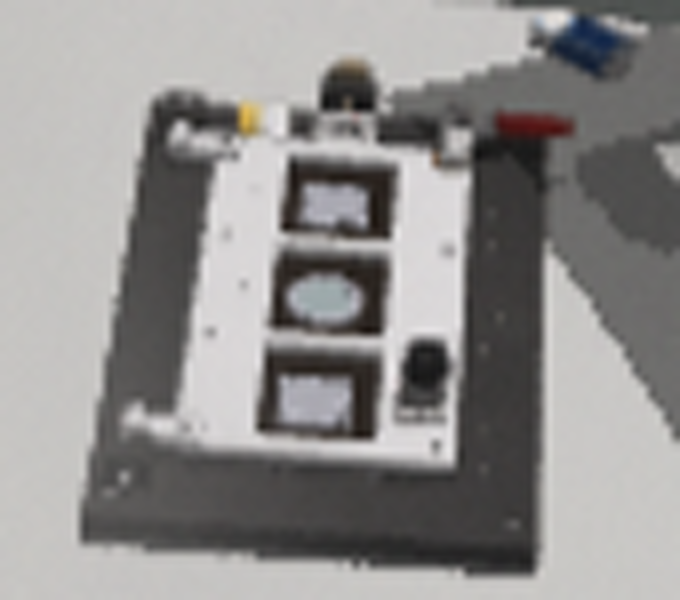

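View pics/c3.png

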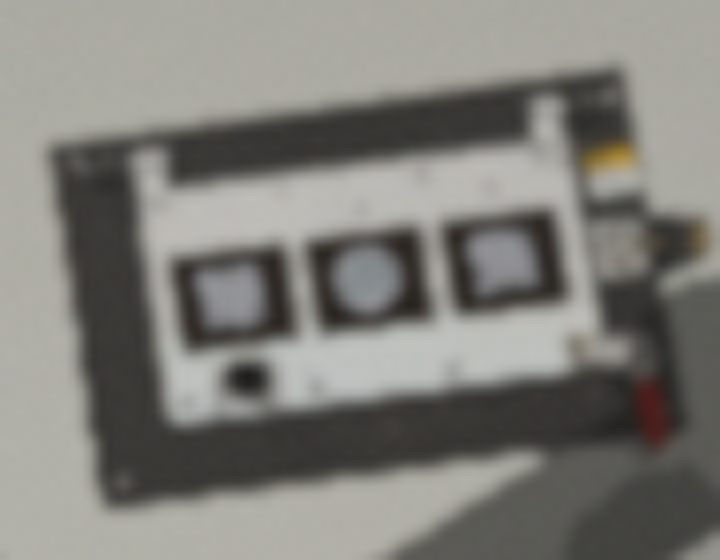

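Both crops agree: the chosen cup is the rightmost of the four, at top (172,222) and side (255,332), near (510,335). The nest crops show the round cell in the middle window, at top ≈(325.7,220) and side ≈(300.6,177). Next I'll refine these positions and locate the bins, carton and eraser.

Run:
```python
from h import *
from scipy.optimize import least_squares
T=dict(np.load('pics/top0.npz'));S=dict(np.load('pics/side0.npz'))
# loupe: render silhouette hull of cylinder, match centroid of dark blob
def blob(d,u,v,r=16,th=110):
    g=cv2.cvtColor(d['image'],cv2.COLOR_RGB2GRAY); m=(g<th).astype(np.uint8)
    n,l,s,c=cv2.connectedComponentsWithStats(m); k=l[v,u]; return c[k],s[k]
def cyl(d,x,y):
    a=np.linspace(0,2*np.pi,40); P=np.array([proj(d,(x+19.5*np.cos(q),y+19.5*np.sin(q),z)) for q in a for z in(0,31)],np.float32)
    h=cv2.convexHull(P); M=cv2.moments(h); return np.array([M['m10']/M['m00'],M['m01']/M['m00']]),M['m00']
for d,p in((T,(172,222)),(S,(255,332))):
    c,s=blob(d,*p); f=lambda q:cyl(d,*q)[0]-c
    r=least_squares(f,[510,335]); print(c,s,cyl(d,*r.x)[1],r.x)
print('lens',atz(T,325.7,219.9,20),atz(S,300.6,177.2,20))
# windows centres top frame & chips for check of spacing/yaw
for n,(u,v) in dict(left=(234,299),mid=(369,280),right=(504,262)).items(): print('T',n,atz(T,u/8+279.5,v/8+184.5,24).round(1))
for n,(u,v) in dict(left=(318,391),mid=(330,292),right=(340,198)).items(): print('S',n,atz(S,u/8+259.5,v/8+139.5,24).round(1))
for n,p in dict(blue=(228,238),yel=(224,189),carton=(192,176),eraser=(386,240),dkblue=(262,144)).items(): print(n,atz(T,*p,40 if n!='eraser' else 7).round())
for n,p in dict(blue=(300,262),yel=(228,254),carton=(191,290),eraser=(333,146)).items(): print(n,atz(S,*p,40 if n!='eraser' else 7).round())
R=np.array([[-.9216,-.388],[-.388,.9216]]) 
st=arm.read_state();from scipy.spatial.transform import Rotation as Ro;print(Ro.from_quat(st['ee_rot']).as_matrix().round(4))
```

```text
[172.06976744 222.27906977] [167 218  11  10  86] 97.1085459748283 [508.17781422 336.58509987]
[254.53924915 334.13993174] [247 324  17  21 293] 305.4262914916035 [509.18961316 338.70355875]
lens [ 510.93533123 -266.2374614    20.        ] [ 512.68316103 -262.54435652   20.        ]
T left [ 503.  -199.2   24. ]
T mid [ 511.8 -265.5   24. ]
T right [ 520.1 -332.    24. ]
S left [ 505.3 -198.7   24. ]
S mid [ 512.6 -264.1   24. ]
S right [ 520.7 -330.6   24. ]
blue [440. 115.  40.]
yel [635. 132.  40.]
carton [689. 259.  40.]
eraser [ 431. -501.    7.]
dkblue [819. -19.  40.]
blue [443. 119.  40.]
yel [639. 137.  40.]
carton [692. 271.  40.]
eraser [ 430. -495.    7.]
[[-9.216e-01 -3.882e-01 -8.000e-04]
 [-3.882e-01  9.216e-01  1.500e-03]
 [ 1.000e-04  1.700e-03 -1.000e+00]]
```

Request:
drive_tool(plan=[[[-0.0344, 0.0155, 0], 0], [[-0.0344, 0.0155, 0], 0], [[-0.0344, 0.0155, 0], 0], [[-0.0344, 0.0155, 0], 0], [[-0.0344, 0.0155, 0], 0], [[-0.0344, 0.0155, 0], 0], [[-0.0344, 0.0155, 0], 0], [[-0.0344, 0.0155, 0], 0], [[-0.0344, 0.0155, 0], 0], [[-0.0344, 0.0155, 0], 0]], fingers=-1)

```text
clock: 1.4
position: [500.1, -298.4, 256.0]
ee_rot: [-0.198, 0.98, 0.0, -0.0]
contact_force: [0.3, 0.6, 0.2]
gripper_width: 85.0
```

Request:
drive_tool(plan=[[[-0.0213, 0.0487, 0], 0], [[-0.0213, 0.0487, 0], 0], [[-0.0213, 0.0487, 0], 0], [[-0.0213, 0.0487, 0], 0], [[-0.0213, 0.0487, 0], 0], [[-0.0213, 0.0487, 0], 0], [[-0.0213, 0.0487, 0], 0], [[-0.0213, 0.0487, 0], 0], [[-0.0213, 0.0487, 0], 0], [[-0.0213, 0.0487, 0], 0], [[-0.0213, 0.0487, 0], 0], [[0, 0, 0], 0]])

```text
clock: 2.9
position: [507.0, 288.3, 255.3]
ee_rot: [-0.2, 0.98, -0.0, -0.0]
contact_force: [-0.3, -0.2, 1.1]
gripper_width: 85.3
```

Request:
drive_tool(plan=[[[-0.0104, 0.0224, 0.03], 0], [[-0.0103, 0.0223, 0.03], 0], [[0, 0, 0.03], 0], [[0, 0, 0.015], 0], [[0, 0, 0], 0], [[0, 0, 0], 0]])

```text
clock: 3.65
position: [509.9, 334.4, 152.8]
ee_rot: [-0.198, 0.98, 0.001, 0.001]
contact_force: [0.3, -0.5, -0.0]
gripper_width: 85.5
```

Run:
```python
from h import *
d=save('wrist','w1'); s=save('side','s1'); st=arm.read_state(); print(st['position'],st['ee_rot'],st['clock'],st['joints'])
def fproj(d,X):
    c=d['R']@np.array(X,float)+d['t']; th=np.arctan2(np.hypot(c[0],c[1]),c[2]); ph=np.arctan2(c[1],c[0]); return np.array([d['K'][0,2]+d['K'][0,0]*th*np.cos(ph),d['K'][1,2]+d['K'][1,1]*th*np.sin(ph)])
img=d['image'][:,:,::-1].copy()
for z in(0,31):
    P=np.array([fproj(d,(508.7+19.5*np.cos(a),337.5+19.5*np.sin(a),z)) for a in np.linspace(0,6.28,60)]); cv2.polylines(img,[P.astype(np.int32)],True,(0,255,0) if z else (0,0,255),1)
cv2.imwrite('pics/w1o.png',img)
```

```text
[509.78651402 334.6046515  152.89062346] [-1.98004099e-01  9.80200146e-01  7.59714834e-04  1.21361502e-03] 3.75 [ 8.46104752e-01  4.46595271e-01 -1.71850428e-01  3.07650903e-04
 -9.49498014e-01 -2.01843682e+00]
```

View pics/w1o.png

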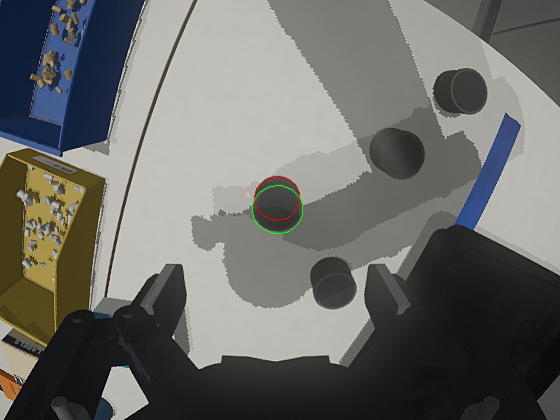

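View pics/s1.png

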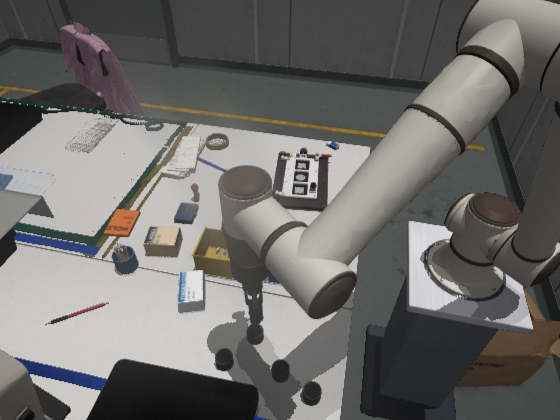

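The wrist view confirms that the cup at (277,203) matches the projected outline of my measured position. The path down is clear, with the other cups at (333,283), (397,153) and (460,90). Descending.

Request:
drive_tool(plan=[[[0, 0.003, 0.02], 0], [[0, 0, 0.025], 0], [[0, 0, 0.025], 0], [[0, 0, 0.015], 0], [[0, 0, 0.01], 0], [[0, 0, 0], 0], [[0, 0, 0], 0]])

```text
clock: 4.62
position: [508.5, 337.6, 57.2]
ee_rot: [-0.198, 0.98, 0.0, 0.001]
contact_force: [0.3, -0.5, -0.0]
gripper_width: 85.6
```

Run:
```python
from h import *
d=save('wrist','w2'); s=save('side','s2'); st=arm.read_state(); print(st['position'],st['contact_force'],st['clock'])
b=cv2.resize(s['image'][260:360,190:330,::-1],None,fx=4,fy=4,interpolation=cv2.INTER_CUBIC);cv2.imwrite('pics/s2c.png',b)
```

```text
[508.39508722 337.58465936  57.24338144] [0.13927259 1.0960455  0.07494716] 4.725
```

View pics/w2.png

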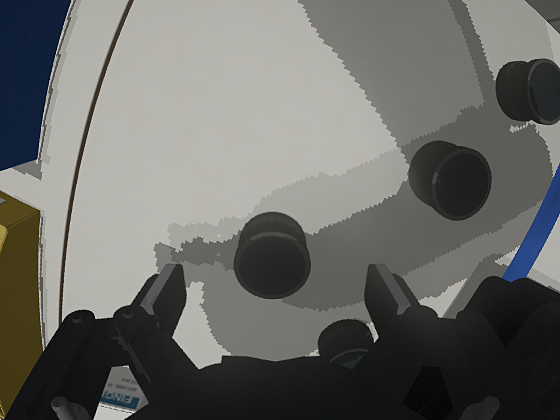

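View pics/s2c.png

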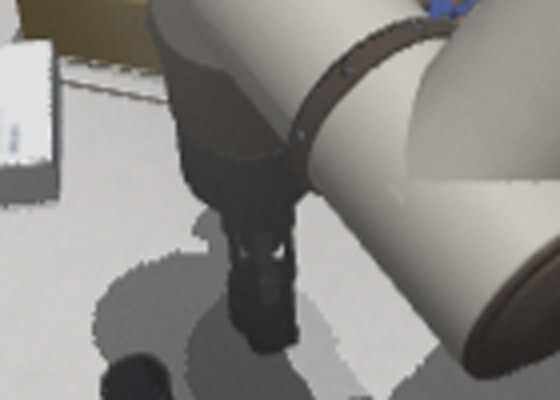

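The cup at (272,255) sits midway between the jaw pads (mid ≈274). Going down and closing.

Request:
drive_tool(plan=[[[0, 0, 0.012], 0], [[0, 0, 0.01], 0], [[0, 0, 0.006], 0], [[0, 0, 0], 0], [[0, 0, 0], 0]])

```text
clock: 5.35
position: [508.1, 337.3, 28.4]
ee_rot: [-0.198, 0.98, 0.0, 0.0]
contact_force: [0.5, -0.9, -0.0]
gripper_width: 85.7
```

Request:
drive_tool(plan=[[[0, 0, 0], 0], [[0, 0, 0], 0], [[0, 0, 0], 0], [[0, 0, 0], 0], [[0, 0, 0], 0], [[0, 0, 0], 0], [[0, 0, 0], 0], [[0, 0, 0], 0]], fingers=1)

```text
clock: 6.35
position: [508.3, 337.5, 28.9]
ee_rot: [-0.198, 0.98, 0.0, 0.001]
contact_force: [-0.9, 1.2, 6.1]
gripper_width: 36.7
```

Request:
drive_tool(plan=[[[0, 0, 0], 0], [[0, 0, 0], 0], [[0, 0, 0], 0]])

```text
clock: 6.72
position: [508.3, 337.5, 28.9]
ee_rot: [-0.198, 0.98, 0.0, 0.001]
contact_force: [-1.4, 1.2, 4.3]
gripper_width: 36.9
```

Run:
```python
from h import *
d=save('wrist','w3'); st=arm.read_state(); print(st['position'],st['contact_force'],st['clock'],st['gripper_width'])
```

```text
[508.33899815 337.52618292  28.89519154] [-1.53574361 -0.26168309  5.27119084] 6.775 36.79287821517408
```

View pics/w3.png

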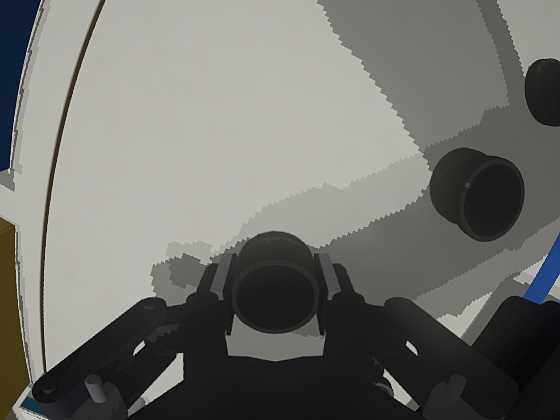

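The pads at (218,290) and (332,290) sit on both flanks of the cup at (275,290). Lifting.

Request:
drive_tool(plan=[[[0, 0, -0.008], 0], [[0, 0, -0.015], 0], [[0, 0, -0.02], 0], [[0, 0, -0.025], 0], [[0, 0, -0.025], 0], [[0, 0, -0.025], 0], [[0, 0, -0.02], 0], [[0, 0, -0.012], 0], [[0, 0, 0], 0]])

```text
clock: 7.9
position: [508.1, 337.3, 179.4]
ee_rot: [-0.198, 0.98, 0.001, 0.001]
contact_force: [-0.1, 0.2, -2.0]
gripper_width: 36.8
```

Run:
```python
from h import *
d=save('wrist','w4'); s=save('side','s4'); st=arm.read_state(); print(st['position'],st['contact_force'],st['clock'],st['gripper_width'])
b=cv2.resize(s['image'][220:340,190:330,::-1],None,fx=4,fy=4,interpolation=cv2.INTER_CUBIC);cv2.imwrite('pics/s4c.png',b)
```

```text
[507.51580888 336.76439675 177.58766199] [0.75208749 0.44582514 0.19239592] 8.0 36.96768155402193
```

View pics/w4.png

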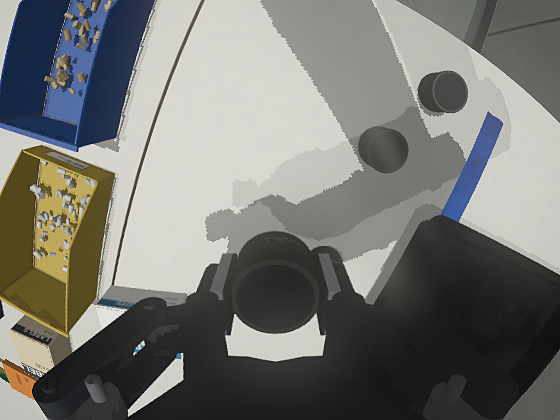

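View pics/s4c.png

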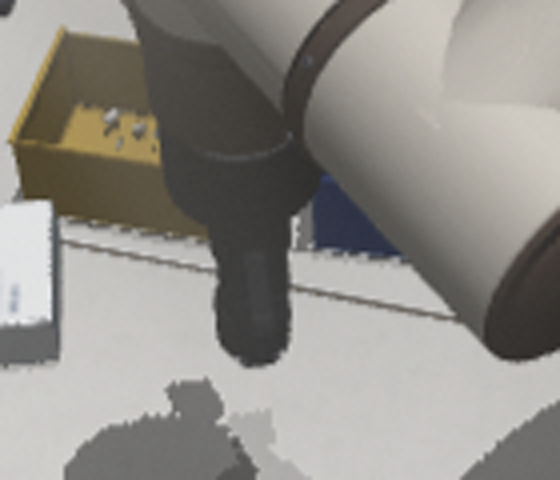

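It's lifted and held rigidly: the cup looks the same in the wrist view and the bench is clear beneath it. The foot is about 149 mm up, well over the 77 mm rims. Carrying it across.

Request:
drive_tool(plan=[[[0.0072, -0.0174, 0], 0], [[0.0143, -0.0347, 0], 0], [[0.0143, -0.0347, 0], 0], [[0.0143, -0.0347, 0], 0], [[0.0143, -0.0347, 0], 0], [[0.0143, -0.0347, 0], 0], [[0.0143, -0.0347, 0], 0], [[0.0143, -0.0347, 0], 0], [[0.0143, -0.0347, 0], 0], [[0.0143, -0.0347, 0], 0], [[0.0143, -0.0347, 0], 0], [[0.0143, -0.0347, 0], 0]])

```text
clock: 9.5
position: [510.1, -96.5, 177.7]
ee_rot: [-0.198, 0.98, 0.0, -0.001]
contact_force: [0.3, 1.0, -1.2]
gripper_width: 36.8
```

Request:
drive_tool(plan=[[[0.0143, -0.0347, 0], 0], [[0.0143, -0.0347, 0], 0], [[0.0143, -0.0347, 0], 0], [[0.0101, -0.0245, 0], 0], [[0.005, -0.012, 0], 0], [[0, 0, 0], 0], [[0, 0, 0], 0]])

```text
clock: 10.38
position: [512.3, -246.0, 178.2]
ee_rot: [-0.198, 0.98, 0.0, -0.0]
contact_force: [-0.3, 0.2, -1.1]
gripper_width: 36.7
```

Run:
```python
from h import *
d=save('wrist','w5'); s=save('side','s5'); st=arm.read_state(); print(st['position'],st['contact_force'],st['clock'],st['gripper_width'])
b=cv2.resize(s['image'][90:290,180:370,::-1],None,fx=3,fy=3,interpolation=cv2.INTER_CUBIC);cv2.imwrite('pics/s5c.png',b)
```

```text
[ 512.50316146 -245.75920142  178.39587727] [-0.16331805 -0.17690843 -0.15349   ] 10.475 36.76816072061962
```

View pics/w5.png

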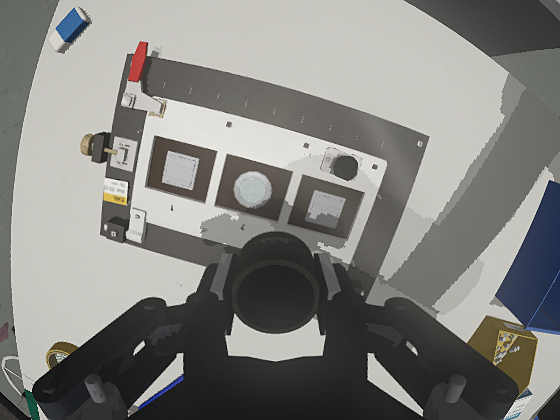

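View pics/s5c.png

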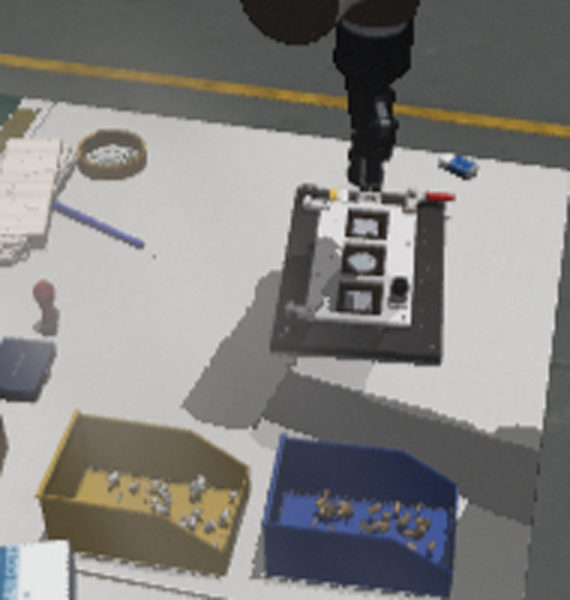

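The wrist view shows the round cell at (252,189) in the middle window, with square packages at (181,170) and (326,208). I'll cross-check the lens position and the loupe's in-hand offset from this camera.

Run:
```python
from h import *
d=dict(np.load('pics/w5.npz'))
def fproj(d,X):
    c=d['R']@np.array(X,float)+d['t']; th=np.arctan2(np.hypot(c[0],c[1]),c[2]); ph=np.arctan2(c[1],c[0]); return np.array([d['K'][0,2]+d['K'][0,0]*th*np.cos(ph),d['K'][1,2]+d['K'][1,1]*th*np.sin(ph)])
print('lens',atz(d,252.5,189.5,20,True))
img=d['image'][:,:,::-1].copy()
P=lambda x,y,z,r:np.array([fproj(d,(x+r*np.cos(a),y+r*np.sin(a),z)) for a in np.linspace(0,6.28,90)])
big=cv2.resize(img,None,fx=3,fy=3,interpolation=cv2.INTER_CUBIC)
def dr(p,c): cv2.polylines(big,[((p+.5)*3).astype(np.int32)],True,c,1)
dr(P(512,-264.5,20,17),(0,0,255))
x,y,z=512.5,-245.8,178.4
for zz,c in((z-29,(0,0,255)),(z+2,(0,255,0))): dr(P(x,y,zz,19.5),c)
cv2.imwrite('pics/w5o.png',big[430:1030,550:1150])
```

```text
lens [ 512.60558798 -265.8319569    20.        ]
```

View pics/w5o.png

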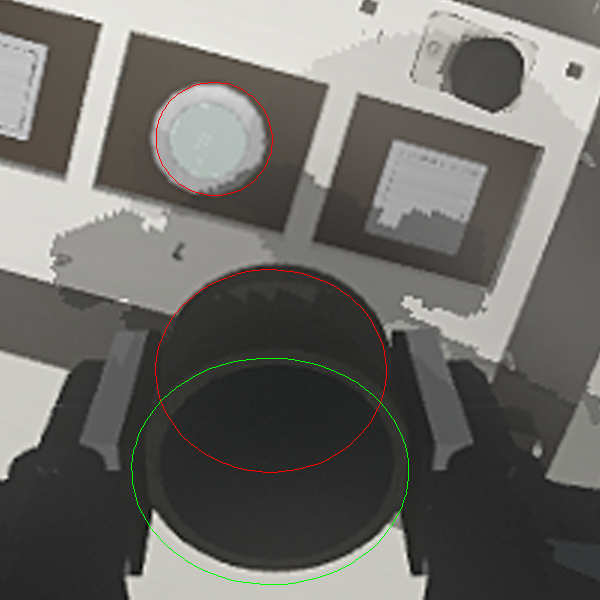

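Three cameras agree on the lens to within about 2 mm, at ≈(512.3, −265.3), and the in-hand offset is about 1 mm. Centring, then going down part way.

Request:
drive_tool(plan=[[[0.0039, -0.0093, 0], 0], [[0.0039, -0.0093, 0], 0], [[0, 0, 0.01], 0], [[0, 0, 0.02], 0], [[0, 0, 0.02], 0], [[0, 0, 0.02], 0], [[0, 0, 0.01], 0], [[0, 0, 0], 0], [[0, 0, 0], 0], [[0, 0, 0], 0]])

```text
clock: 11.72
position: [513.0, -266.9, 99.2]
ee_rot: [-0.198, 0.98, -0.0, 0.001]
contact_force: [0.3, -0.3, -0.3]
gripper_width: 36.7
```

Run:
```python
from h import *
d=save('wrist','w6'); s=save('side','s6'); st=arm.read_state(); print(st['position'],st['contact_force'],st['clock'],st['gripper_width'])
b=cv2.resize(s['image'][120:230,250:360,::-1],None,fx=5,fy=5,interpolation=cv2.INTER_CUBIC);cv2.imwrite('pics/s6c.png',b)
```

```text
[ 512.85933381 -266.87408316   98.96500899] [ 0.28071992  0.03203756 -0.54254866] 11.825 37.13639452107183
```

View pics/w6.png

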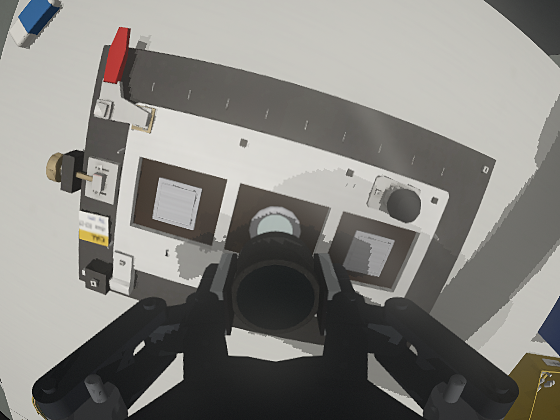

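View pics/s6c.png

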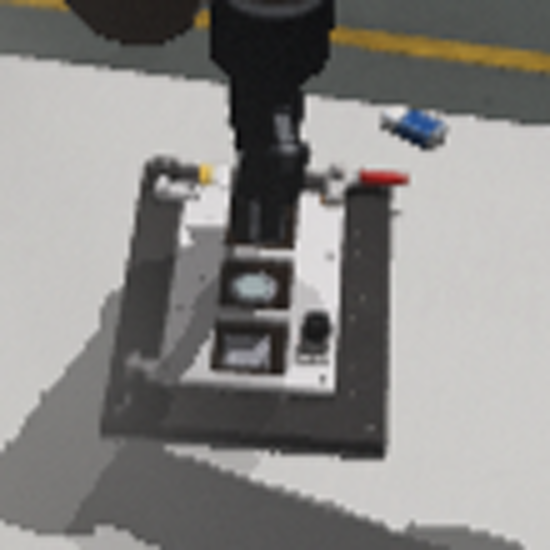

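The cup is over the middle window, the lens at (275,218) is symmetric about it in the wrist view, and the knob at (403,205) is well clear. The foot is at about 70 mm, so I'm lowering 35 mm more.

Request:
drive_tool(plan=[[[0, 0, 0.01], 0], [[0, 0, 0.01], 0], [[0, 0, 0.008], 0], [[0, 0, 0.005], 0], [[0, 0, 0.002], 0], [[0, 0, 0], 0], [[0, 0, 0], 0], [[0, 0, 0], 0]])

```text
clock: 12.82
position: [512.7, -266.8, 63.6]
ee_rot: [-0.198, 0.98, -0.0, 0.0]
contact_force: [-0.5, 0.2, -1.0]
gripper_width: 36.8
```

Run:
```python
from h import *
d=save('wrist','w7'); s=save('side','s7'); t=save('top','t7'); st=arm.read_state(); print(st['position'],st['ee_rot'],st['contact_force'],st['clock'],st['gripper_width'],abs(st['joint_vel']).max())
img=s['image'][:,:,::-1]
f=5;b=cv2.resize(img[120:230,240:360],None,fx=f,fy=f,interpolation=cv2.INTER_CUBIC)
x,y,z=st['position']
for zz,c in((z-29,(0,0,255)),(z+2,(0,255,0))):
    P=np.array([proj(s,(x+19.5*np.cos(a),y+19.5*np.sin(a),zz)) for a in np.linspace(0,6.28,60)]); cv2.polylines(b,[((P-[240,120]+.5)*f).astype(np.int32)],True,c,1)
cv2.imwrite('pics/s7c.png',b)
# bystander motion check: image difference of bins region side
a=np.load('pics/side0.npz')['image'].astype(int); D=abs(a-s['image']).max(2)
for n,(x0,y0,x1,y1) in dict(yel=(192,225,264,285),blue=(266,232,335,290),carton=(175,268,208,312),eraser=(322,138,345,154)).items(): print(n,D[y0:y1,x0:x1].mean().round(1),(D[y0:y1,x0:x1]>40).mean().round(3))
```

```text
[ 512.61122847 -266.80960508   63.49270107] [-1.98074480e-01  9.80186955e-01 -7.21253771e-05  1.67427416e-04] [-0.01615073  0.06665725 -0.3968473 ] 12.975 36.67727776619652 0.0013188848367891928
yel 2.4 0.003
blue 23.5 0.201
carton 2.5 0.0
eraser 46.7 0.514
```

View pics/w7.png

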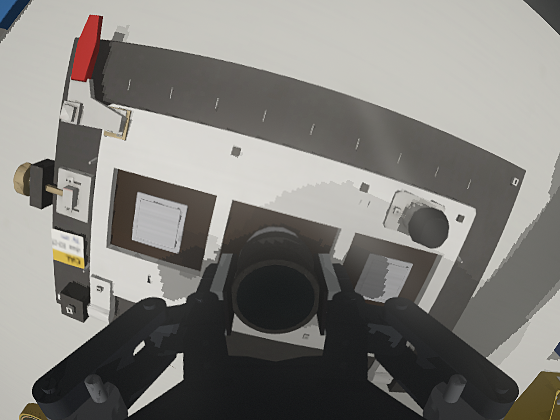

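View pics/s7c.png

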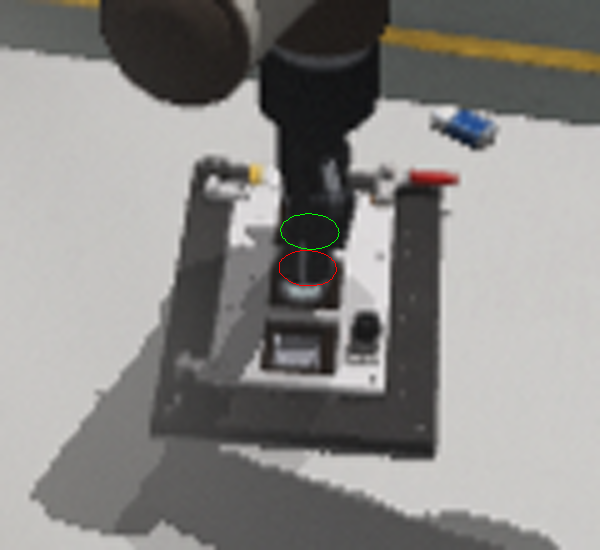

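Run:
```python
from h import *
def fproj(d,X):
    c=d['R']@np.array(X,float)+d['t']; th=np.arctan2(np.hypot(c[0],c[1]),c[2]); ph=np.arctan2(c[1],c[0]); return np.array([d['K'][0,2]+d['K'][0,0]*th*np.cos(ph),d['K'][1,2]+d['K'][1,1]*th*np.sin(ph)])
out=[]
for n,(x,y,z) in (('w6',(512.9,-266.9,99)),('w7',(512.6,-266.8,63.5))):
    d=dict(np.load(f'pics/{n}.npz')); big=cv2.resize(d['image'][:,:,::-1],None,fx=3,fy=3,interpolation=cv2.INTER_CUBIC)
    for X,Y,Z,r,c in((512.3,-265.5,20,17,(0,0,255)),(x,y,z-29,19.5,(0,255,0)),(x,y,z+2,19.5,(255,255,0))):
        p=np.array([fproj(d,(X+r*np.cos(a),Y+r*np.sin(a),Z)) for a in np.linspace(0,6.28,90)]); cv2.polylines(big,[((p+.5)*3).astype(np.int32)],True,c,1)
    out.append(big[560:1030,640:1030])
cv2.imwrite('pics/ov.png',np.hstack(out))
a=np.load('pics/side0.npz')['image'];b=np.load('pics/s7.npz')['image']
for n,(x0,y0,x1,y1) in dict(blue=(262,228,340,295),eraser=(322,138,345,154)).items():
    for im in(a,b):
        c=im[y0:y1,x0:x1].astype(int); h=cv2.cvtColor(im[y0:y1,x0:x1].copy(),cv2.COLOR_RGB2HSV); m=(h[...,0]>100)&(h[...,0]<130)&(h[...,1]>110); yy,xx=np.nonzero(m); print(n,m.sum(),xx.mean()+x0,yy.mean()+y0,xx.min()+x0,xx.max()+x0,yy.min()+y0,yy.max()+y0)
```

```text
blue 385 303.8935064935065 263.62077922077924 269 330 243 279
blue 562 307.15658362989325 257.9519572953737 268 331 236 280
eraser 28 332.9642857142857 145.17857142857142 330 336 142 148
eraser 30 332.93333333333334 144.93333333333334 330 336 142 148
```

View pics/ov.png

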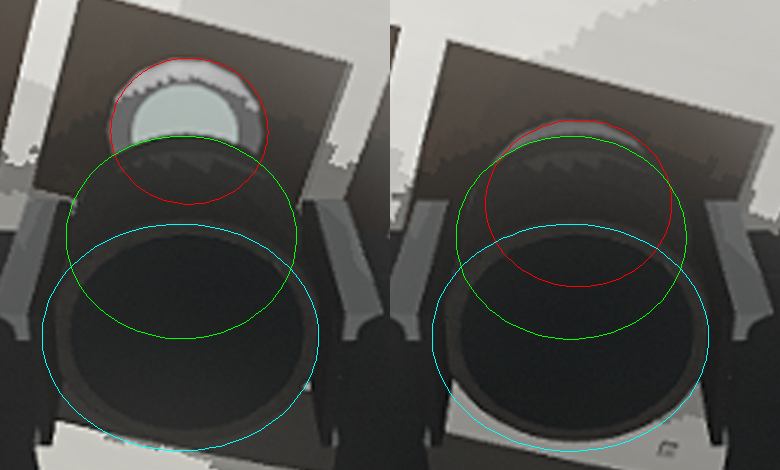

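The overlay puts the lens and the cup's lower end within about 2 mm of each other, and the eraser and bin outlines are unchanged apart from shading. Handing in.

Run:
```python
from bench import arm
print(arm.job_done()); s=arm.read_state(); print(s['position'],s['clock'],s['gripper_width'])
```

```text
the job is handed in; nothing more can be done
None
the job is handed in; nothing more can be done
```

I gripped the black loupe farthest to the robot's right, carried it over the blue bin with its lower end about 149 mm up, and left it held over the round lens cell. The cell is in the nest's middle window. I handed the job in at about 13 s; it reports no verdict.

**Final position:** the tool is at (512.6, −266.8, 63.5) mm and pointing straight down. The lens is at about (512.3, −265.5), so the loupe is centred to within about 2 mm. Its lower end is about 34.5 mm above the bench, which is about 10 mm above the clamp frame.

**At rest and clear:** the arm was still, and the force reading was under 0.5 N. The pictures showed a gap between the loupe and the nest.

**Checks that were less clean:**
- **Grip width:** the fingers read 36.8 mm, where 39 mm was expected. The grip did not slip in any picture.
- **Bins, carton and eraser:** the yellow bin and carton matched their starting pictures. The blue bin and eraser images differed, which I put down to the arm's shadow moving. The eraser's outline was the same. The blue bin's outline matched except its upper edge, which read 7 pixels higher.

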